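# Fit the stop bracket to the jig rail with its thumbscrew

### The arm

A 7-joint arm with a two-finger parallel gripper is mounted at the origin on the work surface. World frame = base frame: x ahead of the robot, y to its left, z up, the work surface at z = 0. Lengths are in m, angles in rad, forces in N, time in s.
With the tool pointing down it reaches from about 0.4 to 0.85 m from the base axis. Payload 4.5 kg.
Tool frame: the origin (TCP) lies at the very end of the fingers, on their centre line; the grasp point (between the pads) lies 19 mm behind it; z points along the fingers, x is the direction in which the jaws open and shut, and the axes are right-handed (so a half turn about z gives the same grasp; the last joint's range is limited). The gripper opens to 88 mm and grips with 3 to 60 N. Pads are 18 mm wide; open, the fingers measure 123 mm over their backs; the gripper's body (75 mm by 187 mm) begins 45 mm behind the grasp point.
Start: joints at [1.172, 0.689, -0.195, 1.565, 0.157, 0.902, -0.215], TCP at [0.262, -0.567, 0.239] pointing down, gripper open.
Joint ranges: [-3.01, 3.01], [-0.46, 2.08], [-1.47, 1.51], [0.13, 2.56], [-1, 4.14], [0.04, 2.09], [-2.66, 2.66]. Speed limits (rad/s): [2.57, 2.57, 3.14, 3.14, 3.14, 3.14, 3.14].

### API

Orientations are given as a unit quaternion [w, x, y, z].
In Python, from cell import state, cams, robot gives the robot as it stands.
- The arm moves only by the tool arm_command, never from a script. Its argument "series" is text: rows parted by semicolons, each of 5 numbers parted by spaces: the shift along the tool's x, y, z as a fraction of full scale, then the turn about the tool's z as a fraction of full scale, then the finger opening in mm, from 0 to 88.1. In form: dx dy dz yaw hand; .... A call has 1 to 20 rows; each row is the pose to reach, as a shift and turn from the pose commanded when the call began, along the tool's axes at that moment; what a row does not reach only later rows make up. Full scale, the value 1, is 400 mm for a shift and 30 degrees for a turn. A row lasts 1/8 s, in which the tool goes at most 62.5 mm and 10.7 degrees, less where a joint would pass 70% of its speed; a pose out of reach is approached as far as the arm can. A call with a number of a shift or a turn outside -1 to 1 is refused whole. A call with a gripper value outside its range is refused whole. The fingers move at their own pace and stop on an object; the grip force is fixed at half the most. Time passes only in rows, so rows that repeat a pose let the fingers close. It gives the time, the measured TCP pose, the force and the opening at its end, in the units of the state.
- state(): the state, without advancing time (a new reading comes with each control period).
- cams.capture(name): name is "side" or "top" or "wrist"; returns (picture, depth): 480x640x3 uint8, red, green, blue; 480x640 float32, m along the optical axis (not along the pixel's ray), 0 where there is no reading.
- cams.get_calibration(name): a dict with "K" (3x3 intrinsics, pixels), "rvec" (rotation vector, rad) and "tvec" (3), from world to camera coordinates, as OpenCV has them; the wrist camera has in their place "T_tool_cam" (4x4, takes a point from camera to tool coordinates, whose origin is the TCP and whose axes are the tool frame's). Camera axes: x right, y down, z forward; pixel columns grow to the right and rows downward; lengths in m; the calibration is good to about 2 mm. A picture is of the moment at which its call begins: read the wrist's pose just before it. get_calibration takes no time and is no camera call.
- robot.finish_job(): hands the job in, once; it reports no verdict.
The state is a dict: "t": time; "q": joint angles; "joint_vel": joint speeds; "joint_torque": joint torques, N m; "position": TCP position; "eef_rot": TCP orientation; "ft_force": force on the tool from outside, world axes, zero at the start; "torque": the same for the moment, N m; "finger_gap": finger opening in m.
Only numpy, scipy, OpenCV 4.12 (cv2) and the standard library are available. Lean on these libraries where they do the work, as an engineer would, in place of code of your own. Each camera call takes 0.05 s, during which the arm holds its last target.

### The job

Fit the stop bracket to the jig rail on the bench: set its foot flat on the rail, running along it (either way round), with the hole in the foot over the hole in the rail. Then take the wing-headed thumbscrew out of the wooden screw block and put it down through both holes until its collar rests on the foot. Leave both in place and let go.

Things in the scene. Friction and masses are not known exactly. Their poses are not given: they have to be found in the camera images.
- bracket: Plain steel L-bracket with a hole in its foot (a like one without a hole is not wanted), 0.3 kg, foot down. Origin: hole centre at the foot's underside, z up. Foot 8 mm thick, x -34 to +76 mm, 64 mm wide (y); through hole 26 mm across. Upright leg at the +x end: x 66 to 76, 64 mm wide, top 58 mm above the underside. Grip the leg across its 10 mm (along x), 42 mm above the underside.
- thumbscrew: Plain steel screw with two-winged head, 0.09 kg, upright in the screw block. Origin: on the axis under the collar (44 mm across, 5 thick), z up. Shank below: 12 mm across, 40 mm long, last 8 mm tapered, no thread engages: it drops in. Wings: 12 mm thick (y), 48 mm long (x), 15 to 39 mm above the origin. Grip across the 12 mm (along y), 28 mm above the origin.
- rail_hole (a point): Centre of the mouth of the hole (26 mm across, straight through) in the middle of the jig rail's top. The rail is a plain aluminium bar 180 mm long (x), 70 mm wide (y), 44 mm high, fixed to the bench; this point is 44 mm above the bench; z up.
- rack: The screw block: dark wood, 210 mm long (x), 64 mm wide (y), 50 mm high, fixed to the bench. Origin: centre of its underside, z up. Three holes 18 mm across, at x = -70, 0 and 70 mm, hold the thumbscrew, a hex-headed bolt and a ball-headed pin in any order, their collars on the block's top.
There are look-alikes about, which are no part of the job. What is meant by the part that bears rail_hole is not green, and is the smaller of those in its own colour.

How it is judged:
By the outcome, as a careful person would: the job done as asked, in the order asked, and still so for the second after the job is handed in, with the robot touching nothing.
It also fails if it takes over 58 s, if anything falls off the work surface, if the arm or the gripper's body presses on something with over 40 N, if the wrist force passes 120 N, or if a joint passes its speed limit or range.

## Working session

There is one attempt and no reset: what is moved stays moved. The work goes in short steps, Python scripts to look and compute and a tool call to move; the robot and the scene stay as the last step left them, time stands still between calls to the robot, and variables do not carry over. Pictures are saved under pics/ and viewed, and the job is handed in when it is done.

Besides the shell and the picture viewer there is one more tool, called after "Call:" as name(argument=value, ...), one argument or row to a line, values as JSON. arm_command: Moves the arm, as the interface text tells. Its arguments: {"type":"object","properties":{"series":{"type":"string"}},"required":["series"]}

```bash
ls; mkdir -p pics; cat > h.py <<'E'
import numpy as np,cv2
from cell import state,cams,robot
from scipy.spatial.transform import Rotation as R
def cap(n,tag):
    s=state(); im,d=cams.capture(n); cv2.imwrite(f'pics/{tag}.png',im[:,:,::-1]); np.savez(f'pics/{tag}.npz',im=im,d=d,p=s['position'],q=s['eef_rot']); return im,d
def cam(n,p=None,q=None):
    c=cams.get_calibration(n); K=np.array(c['K'])
    if n=='wrist':
        T=np.eye(4); T[:3,:3]=R.from_quat(np.roll(q,-1)).as_matrix(); T[:3,3]=p
        T=T@np.array(c['T_tool_cam']); return K,T
    Rm=cv2.Rodrigues(np.array(c['rvec'],float))[0]; T=np.eye(4); T[:3,:3]=Rm.T; T[:3,3]=-Rm.T@np.array(c['tvec']).ravel(); return K,T
def load(tag,n):
    z=np.load(f'pics/{tag}.npz'); K,T=cam(n,z['p'],z['q']); return z['im'],z['d'],K,T
def ray(K,T,uv):
    d=T[:3,:3]@np.linalg.solve(K,np.array([uv[0],uv[1],1.])); return T[:3,3],d
def onz(K,T,uv,z):
    o,d=ray(K,T,uv); return o+d*(z-o[2])/d[2]
def dep(K,T,d,uv):
    o,r=ray(K,T,uv); return o+r*d[int(round(uv[1])),int(round(uv[0]))]
def proj(K,T,P):
    p=T[:3,:3].T@(np.array(P)-T[:3,3]); p=K@p; return p[:2]/p[2]
E
python3 - <<'E'
from h import *
for n in('side','top','wrist'): cap(n,n+'0')
print(state())
for n in('side','top','wrist'):
    z=np.load(f'pics/{n}0.npz');K,T=cam(n,z['p'],z['q']);print(n,K.round(1).tolist(),T.round(3).tolist())
E
```

```text
pics
{'t': 0.15, 'q': array([ 1.17179568,  0.68976859, -0.19451376,  1.56605052,  0.1573041 ,
        0.90249723, -0.21512596]), 'joint_vel': array([-0.00103984, -0.00258816,  0.00049065, -0.00278609,  0.0026083 ,
        0.00017416, -0.00081474]), 'joint_torque': array([-1.23950853e-03, -5.27865422e+01, -1.26882602e+00, -1.53586650e+01,
       -5.25963726e-02,  3.86652260e-03,  1.20021923e-04]), 'position': array([ 0.26190559, -0.56697921,  0.23812267]), 'eef_rot': array([-3.12076037e-04,  8.42447814e-01, -5.38777537e-01, -5.90224213e-04]), 'ft_force': array([-0.52670047, -0.65476116, -0.07533453]), 'torque': array([ 0.02846759,  0.02803368, -0.04772715]), 'finger_gap': 0.08828673388155757}
side [[565.8, 0.0, 321.0], [0.0, 565.8, 244.3], [0.0, 0.0, 1.0]] [[-1.0, -0.006, 0.013, 0.41], [-0.015, 0.575, -0.818, 0.923], [-0.003, -0.818, -0.575, 0.688], [0.0, 0.0, 0.0, 1.0]]
top [[572.6, 0.0, 328.6], [0.0, 572.6, 232.7], [0.0, 0.0, 1.0]] [[0.025, -0.984, 0.175, 0.187], [-1.0, -0.024, 0.008, 0.031], [-0.003, -0.175, -0.985, 1.413], [0.0, 0.0, 0.0, 1.0]]
wrist [[408.8, 0.0, 323.4], [0.0, 408.8, 238.1], [0.0, 0.0, 1.0]] [[0.42, -0.86, -0.29, 0.337], [-0.907, -0.399, -0.132, -0.532], [-0.003, 0.318, -0.948, 0.383], [0.0, 0.0, 0.0, 1.0]]
```

View pics/top0.png

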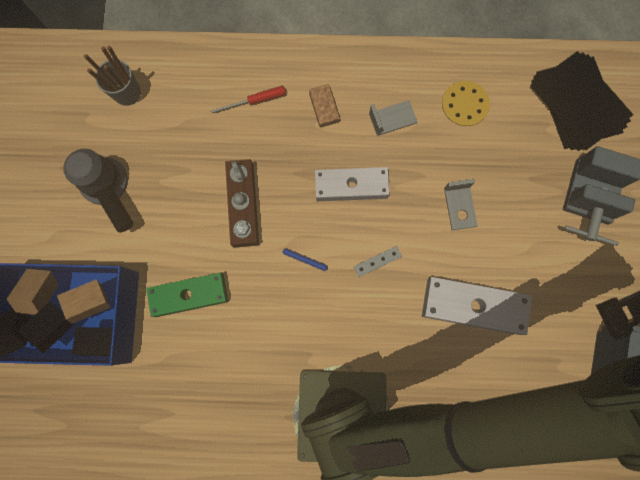

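View pics/side0.png

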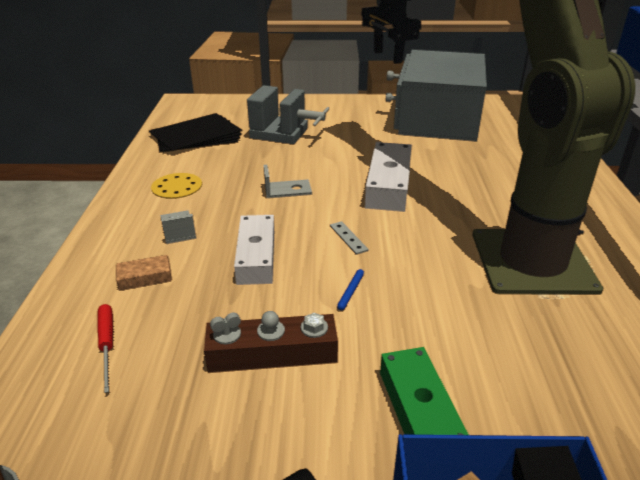

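View pics/wrist0.png

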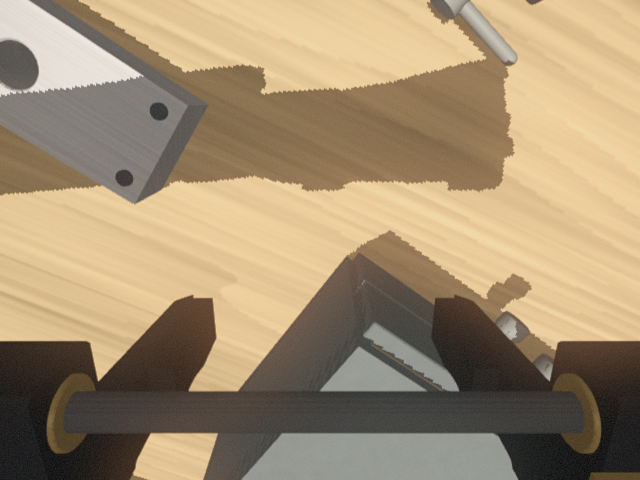

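```bash
python3 - <<'E'
from h import *
a=cv2.imread('pics/top0.png');b=cv2.imread('pics/side0.png')
f=lambda i,x,y,w,h:cv2.resize(i[y:y+h,x:x+w],(390,290),interpolation=cv2.INTER_CUBIC)
cv2.imwrite('pics/crop0.png',np.vstack([np.hstack([f(a,365,85,125,93*160//93),f(a,215,150,134,100)]),np.hstack([f(b,220,160,107,80),f(b,200,290,150,90)])]))
E
```

```text
(no output)
```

View pics/crop0.png

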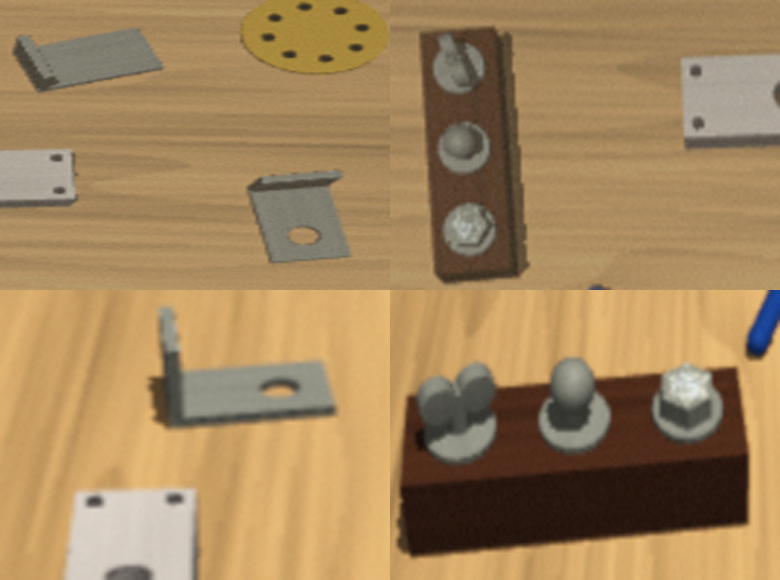

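The images give these candidates:
- **Brackets:** top view (462,205) has a hole and is the target; (393,117) has none.
- **Rails:** silver (352,184) is small, silver (478,305) is large and the third (187,295) is green. The small silver one is meant.
- **Screws:** the winged head is at top (238,172) / side (226,327).

The crops confirm all three. Next I'll measure coarse poses.

```bash
cat >> h.py <<'E'
def tri(rays):
    A=np.zeros((3,3));b=np.zeros(3)
    for o,d in rays:
        d=d/np.linalg.norm(d);M=np.eye(3)-np.outer(d,d);A+=M;b+=M@o
    X=np.linalg.solve(A,b); return X,[np.linalg.norm((np.eye(3)-np.outer(d,d)/(d@d))@(X-o)) for o,d in rays]
E
python3 - <<'E'
from h import *
im,d,K,T=load('top0','top'); im2,d2,K2,T2=load('side0','side')
def blobs(im,box,mask):
    x,y,w,h=box; m=np.zeros(mask.shape,np.uint8); m[y:y+h,x:x+w]=mask[y:y+h,x:x+w]
    cs,hi=cv2.findContours(m,cv2.RETR_CCOMP,cv2.CHAIN_APPROX_NONE)
    out=[]
    for c,q in zip(cs,hi[0]):
        a=cv2.contourArea(c)
        if a>15: out.append((a,q[3]>=0,cv2.minAreaRect(c),cv2.moments(c)))
    return out
for nm,I,D,k,t,boxes in(('top',im,d,K,T,[('br',(435,170,60,70)),('rail',(300,155,100,55)),('rack',(215,150,55,105))]),('side',im2,d2,K2,T2,[('br',(255,160,70,45)),('rail',(225,205,60,85)),('rack',(195,300,150,75))])):
    hsv=cv2.cvtColor(I,cv2.COLOR_RGB2HSV)
    m=((hsv[:,:,1]<60)&(hsv[:,:,2]>60)).astype(np.uint8)*255
    for n,b in boxes:
        for a,h,r,M in blobs(I,b,m):
            c=(M['m10']/M['m00'],M['m01']/M['m00'])
            print(nm,n,a,'hole' if h else '',np.round(c,1),np.round(r[0],1),np.round(r[1],1),round(r[2],1),dep(k,t,D,c).round(3))
E
```

```text
top br 1052.5  [460.6 205.6] [461.6 204.1] [47.4 29.7] 81.9 [ 0.514 -0.287  0.008]
top br 103.5 hole [461.8 214.6] [462.  214.5] [12. 11.] 0.0 [ 0.492 -0.291  0.003]
top rail 2158.5  [351.6 183.6] [351.6 183.7] [31.1 72.9] 88.0 [ 0.566 -0.013  0.   ]
top rail 53.5 hole [351.3 183.8] [351.3 183.8] [8.5 7.8] 45.0 [ 0.565 -0.012  0.002]
top rack 227.0  [241.9 228.7] [242.3 228.8] [17.  17.7] 45.0 [0.43  0.248 0.073]
top rack 219.5  [240.  200.6] [240.5 200.5] [17. 17.] 90.0 [0.494 0.254 0.09 ]
top rack 222.5  [237.9 172.3] [238.4 172.4] [17.  18.4] 14.0 [0.564 0.262 0.09 ]
side br 622.0  [285.9 187.1] [287.  180.5] [31. 46.] 90.0 [ 0.515 -0.284  0.01 ]
side br 40.0 hole [296.  187.4] [296.  187.5] [10.  5.] 0.0 [ 0.491 -0.299  0.001]
side rail 2361.5  [254.6 249.6] [253.7 249. ] [38.1 69.4] 2.4 [0.554 0.029 0.046]
side rack 458.5  [314.  325.3] [314.  324.5] [23. 26.] 90.0 [0.432 0.265 0.069]
side rack 574.5  [226.2 328.1] [226.6 328.9] [28.5 29.1] 75.1 [0.57  0.271 0.068]
side rack 533.0  [270.3 326.9] [270. 327.] [26.9 26.9] 45.0 [0.5   0.273 0.073]
side rack 103.0 hole [267.8 328.6] [267.8 328.8] [16.1  8.9] 5.2 [0.506 0.263 0.06 ]
```

```bash
python3 - <<'E'
from h import *
im,d,K,T=load('top0','top'); im2,d2,K2,T2=load('side0','side')
print('bh',onz(K,T,(461.8,214.6),.008),onz(K2,T2,(296,187.4),.006),tri([ray(K,T,(461.8,214.6)),ray(K2,T2,(296,187.4))]))
print('rail',onz(K,T,(351.5,183.3),.044),onz(K2,T2,(255,239.5),.044),tri([ray(K,T,(351.5,183.3)),ray(K2,T2,(255,239.5))]))
# rail side / top rail ends edges using depth top surface mask
for nm,k,t,D,b in(('top',K,T,d,(300,155,100,55)),('side',K2,T2,d2,(225,205,60,85)),('top',K,T,d,(215,150,55,105)),('side',K2,T2,d2,(195,300,150,75)),('top',K,T,d,(435,170,60,70)),('side',K2,T2,d2,(255,160,70,45))):
    x,y,w,h=b; v,u=np.mgrid[y:y+h,x:x+w]; P=np.linalg.inv(k)@np.stack([u.ravel(),v.ravel(),np.ones(u.size)]); 
    P=(t[:3,:3]@(P*D[y:y+h,x:x+w].ravel())).T+t[:3,3]
    for lo,hi in((.004,.014),(.036,.048),(.03,.056),(.046,.054),(.058,.1)):
        Q=P[(P[:,2]>lo)&(P[:,2]<hi)]
        if len(Q)>30:
            r=cv2.minAreaRect(Q[:,:2].astype(np.float32)); print(nm,b,lo,hi,len(Q),np.median(Q[:,2]).round(4),np.round(r[0],4),np.round(r[1],3),round(r[2],1))
E
```

```text
bh [ 0.49089148 -0.28994615  0.008     ] [ 0.49038617 -0.29007355  0.006     ] (array([ 0.49085678, -0.29036027,  0.00595952]), [np.float64(0.00046621570373684155), np.float64(0.00046621570373698407)])
rail [ 0.5553295  -0.01122473  0.044     ] [ 0.55736658 -0.00950849  0.044     ] (array([ 0.5567291 , -0.01130545,  0.04249095]), [np.float64(0.0009598247175063906), np.float64(0.0009598247175064334)])
top (300, 155, 100, 55) 0.004 0.014 504 0.0054 [ 0.5697 -0.0078] [0.142 0.253] 1.5
top (300, 155, 100, 55) 0.036 0.048 1756 0.0443 [ 0.5592 -0.011 ] [0.074 0.18 ] 3.7
top (300, 155, 100, 55) 0.03 0.056 2041 0.0446 [ 0.5592 -0.011 ] [0.074 0.18 ] 3.7
top (300, 155, 100, 55) 0.046 0.054 663 0.0475 [ 0.5581 -0.0111] [0.071 0.18 ] 3.4
side (225, 205, 60, 85) 0.004 0.014 188 0.0082 [ 0.5613 -0.0513] [0.12  0.295] 7.5
side (225, 205, 60, 85) 0.036 0.048 1885 0.0444 [ 0.557  -0.0111] [0.07  0.185] 3.6
side (225, 205, 60, 85) 0.03 0.056 2024 0.0443 [ 0.557  -0.0107] [0.07  0.186] 3.6
side (225, 205, 60, 85) 0.046 0.054 219 0.0464 [ 0.5565 -0.0085] [0.069 0.18 ] 3.8
top (215, 150, 55, 105) 0.004 
[... 647 characters left out ...]
 0.054 2519 0.0504 [0.5013 0.2598] [0.21  0.069] 6.2
side (195, 300, 150, 75) 0.058 0.1 995 0.0761 [0.506  0.2608] [0.179 0.034] 6.4
top (435, 170, 60, 70) 0.004 0.014 1325 0.0073 [ 0.5184 -0.2985] [0.151 0.181] 89.7
top (435, 170, 60, 70) 0.036 0.048 34 0.0418 [ 0.5569 -0.2773] [0.008 0.063] 2.9
top (435, 170, 60, 70) 0.03 0.056 88 0.0465 [ 0.5618 -0.2778] [0.012 0.066] 8.9
top (435, 170, 60, 70) 0.058 0.1 63 0.0605 [ 0.561 -0.277] [0.011 0.064] 10.9
side (255, 160, 70, 45) 0.004 0.014 626 0.0082 [ 0.5099 -0.3274] [0.177 0.228] 0.9
side (255, 160, 70, 45) 0.03 0.056 51 0.0446 [ 0.5587 -0.2755] [0.01  0.064] 10.1
side (255, 160, 70, 45) 0.058 0.1 37 0.0589 [ 0.5582 -0.2747] [0.009 0.065] 9.6
```

```bash
cat >> h.py <<'E'
def plan(x,y,z,ang=None,s=None):
    """ang: world angle (deg) of tool x"""
    s=s or state(); M=R.from_quat(np.roll(s['eef_rot'],-1)).as_matrix(); p=np.array(s['position'])
    t=M.T@(np.array([x,y,z])-p); a0=np.degrees(np.arctan2(M[1,0],M[0,0]))
    dy=0 if ang is None else (-(ang-a0)+180)%360-180
    print('now',p.round(4),'ang',a0.round(2),'tilt',M[:2,2].round(4),'gap',s['finger_gap'],'t',s['t'],'F',np.round(s['ft_force'],1))
    print('shift frac',(t/.4).round(4),'yaw deg',round(dy,2),'frac',round(dy/30,4),'q',np.round(s['q'],2))
E
python3 -c "
from h import *
plan(.56,-.277,.2,10)"
```

```text
now [ 0.2619 -0.567   0.2381] ang -65.2 tilt [-0.0007  0.0012] gap 0.08828673388155757 t 0.15 F [-0.5 -0.7 -0.1]
shift frac [-0.3454 -0.9806  0.0957] yaw deg -75.2 frac -2.5067 q [ 1.17  0.69 -0.19  1.57  0.16  0.9  -0.22]
```

Call:
arm_command(
  series="-0.12 -0.33 0 -0.35 88; -0.24 -0.66 0.03 -0.7 88; -0.345 -0.98 0.095 -1 88; -0.345 -0.98 0.095 -1 88; -0.345 -0.98 0.095 -1 88; -0.345 -0.98 0.095 -1 88; -0.345 -0.98 0.095 -1 88; -0.345 -0.98 0.095 -1 88",
)

```text
t: 1.15
position: [0.563, -0.2725, 0.2001]
eef_rot: [-0.002, 0.954, -0.299, 0.0]
ft_force: [0.2, 0.5, -1.1]
finger_gap: 0.0881
```

```bash
python3 -c "
from h import *
plan(.56,-.277,.18,10)"
```

```text
now [ 0.563  -0.2725  0.2001] ang -34.77 tilt [0.0013 0.0033] gap 0.0881017224108852 t 1.15 F [ 0.2  0.5 -1.1]
shift frac [0.0002 0.0136 0.0501] yaw deg -44.77 frac -1.4923 q [ 0.54  0.74 -0.29  1.6   0.26  0.84 -0.46]
```

Call:
arm_command(
  series="0 0.013 0.05 -1 88; 0 0.013 0.05 -1 88; 0 0.013 0.05 -1 88; 0 0.013 0.05 -1 88",
)

```text
t: 1.65
position: [0.5559, -0.2835, 0.1804]
eef_rot: [0.0, 0.999, -0.047, -0.001]
ft_force: [-0.2, 1.2, -0.2]
finger_gap: 0.0879
```

Call:
arm_command(
  series="0 0 0 -0.49 88; 0 0 0 -0.49 88; 0 0 0 -0.49 88; 0 0 0 -0.49 88",
)

```text
t: 2.15
position: [0.5569, -0.2823, 0.1807]
eef_rot: [0.0, 0.997, 0.081, -0.0]
ft_force: [-0.4, 0.4, 0.0]
finger_gap: 0.088
```

```bash
python3 -c "
from h import *
cap('wrist','w1')
plan(.56,-.277,.18,10)"
```

```text
now [ 0.557  -0.2822  0.1808] ang 9.37 tilt [-0.0002 -0.0004] gap 0.08802416492919621 t 2.2 F [-0.  -0.9  0. ]
shift frac [ 0.0096 -0.0116  0.0019] yaw deg -0.63 frac -0.0209 q [ 0.66  0.79 -0.49  1.61  0.47  0.85  0.15]
```

View pics/w1.png

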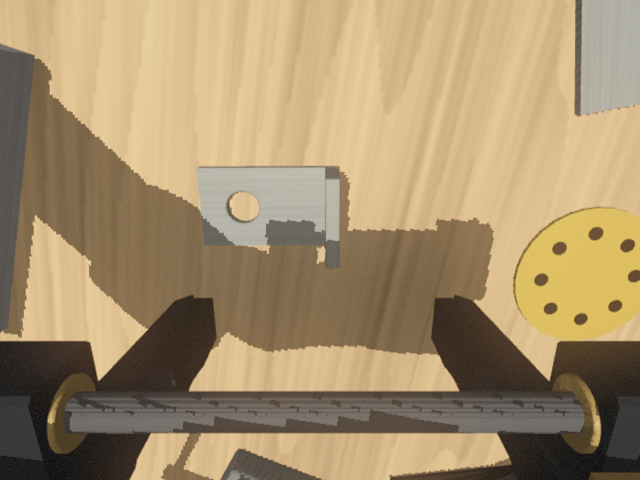

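```bash
python3 - <<'E'
from h import *
im,d,K,T=load('w1','wrist')
cv2.imwrite('pics/c1.png',cv2.resize(im[150:290,180:370,::-1],(760,560),interpolation=cv2.INTER_CUBIC))
for uv in((326,179),(339.5,179),(326,267),(339.5,267)): print(onz(K,T,uv,.058).round(4))
print('hole',onz(K,T,(244,206.5),.008).round(4), 'top cam .4909 -.2899')
v,u=np.mgrid[100:280,180:400]; P=np.linalg.inv(K)@np.stack([u.ravel(),v.ravel(),np.ones(u.size)])
P=(T[:3,:3]@(P*d[100:280,180:400].ravel())).T+T[:3,3]
for lo,hi in((.05,.066),):
    Q=P[(P[:,2]>lo)&(P[:,2]<hi)]; print(len(Q),np.median(Q,0),cv2.minAreaRect(Q[:,:2].astype(np.float32)))
E
```

```text
[ 0.5528 -0.2475  0.058 ]
[ 0.5616 -0.2461  0.058 ]
[ 0.5632 -0.3094  0.058 ]
[ 0.5726 -0.3078  0.058 ]
hole [ 0.4935 -0.289   0.008 ] top cam .4909 -.2899
1342 [ 0.56181455 -0.27617211  0.05741034] ((0.5620973110198975, -0.2781790494918823), (0.00994498934596777, 0.06396327912807465), 9.969955444335938)
```

View pics/c1.png

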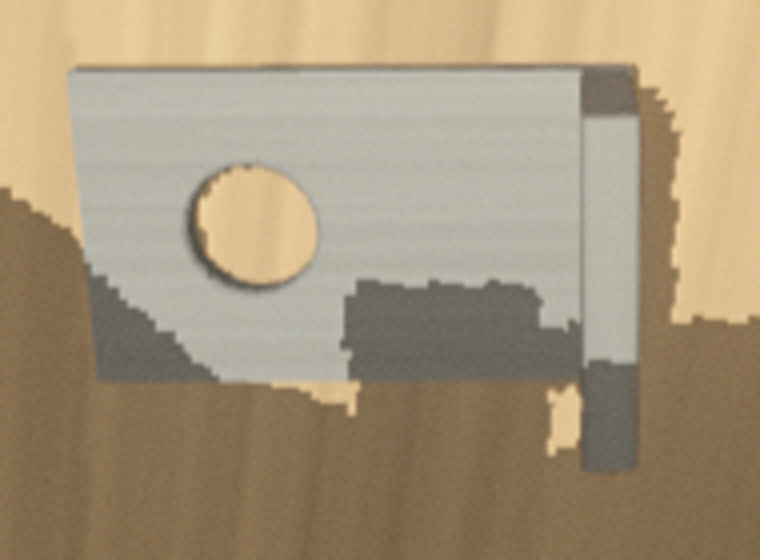

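```bash
python3 -c "
from h import *
plan(.562,-.278,.023,9.97)"
```

```text
now [ 0.557  -0.2822  0.1808] ang 9.37 tilt [-0.0002 -0.0004] gap 0.08802416492919621 t 2.2 F [-0.  -0.9  0. ]
shift frac [ 0.0143 -0.0085  0.3944] yaw deg -0.6 frac -0.0199 q [ 0.66  0.79 -0.49  1.61  0.47  0.85  0.15]
```

Call:
arm_command(
  series="0.0143 -0.0085 0.14 -0.02 88; 0.0143 -0.0085 0.28 -0.02 88; 0.0143 -0.0085 0.36 -0.02 88; 0.0143 -0.0085 0.394 -0.02 88; 0.0143 -0.0085 0.394 -0.02 88; 0.0143 -0.0085 0.394 -0.02 50; 0.0143 -0.0085 0.394 -0.02 20; 0.0143 -0.0085 0.394 -0.02 0; 0.0143 -0.0085 0.394 -0.02 0; 0.0143 -0.0085 0.394 -0.02 0; 0.0143 -0.0085 0.394 -0.02 0; 0.0143 -0.0085 0.394 -0.02 0",
)

```text
t: 3.7
position: [0.5622, -0.2776, 0.0231]
eef_rot: [0.0, 0.996, 0.088, -0.0]
ft_force: [0.0, -0.1, -0.4]
finger_gap: 0.0201
```

```bash
python3 -c "
from h import *
plan(.562,-.278,.16,9.97)"
```

```text
now [ 0.5622 -0.2776  0.0231] ang 10.1 tilt [-0.0001 -0.    ] gap 0.020118948398516145 t 3.7 F [ 0.  -0.1 -0.4]
shift frac [-0.0006  0.0008 -0.3423] yaw deg 0.13 frac 0.0042 q [ 0.59  1.01 -0.37  1.68  0.6   0.57  0.03]
```

Call:
arm_command(
  series="0 0 0 0 0; 0 0 0 0 0; 0 0 0 0 0; 0 0 0 0 0; 0 0 0 0 0",
)

```text
t: 4.32
position: [0.5622, -0.2776, 0.0231]
eef_rot: [-0.0, 0.996, 0.088, -0.0]
ft_force: [-0.6, 0.0, -0.9]
finger_gap: 0.0099
```

Call:
arm_command(
  series="0 0 -0.05 0 0; 0 0 -0.15 0 0; 0 0 -0.28 0 0; 0 0 -0.35 0 0; 0 0 -0.35 0 0; 0 0 -0.35 0 0",
)

```text
t: 5.08
position: [0.5611, -0.2776, 0.1622]
eef_rot: [-0.0, 0.996, 0.088, -0.001]
ft_force: [0.3, -0.1, -3.4]
finger_gap: 0.0096
```

```bash
python3 -c "
from h import *
cap('wrist','w2')
plan(.5524,.060,.16,93.7)"
```

```text
now [ 0.5609 -0.2775  0.1616] ang 10.1 tilt [-0.0031  0.0007] gap 0.009846507518816588 t 5.125 F [ 0.   0.9 -3.1]
shift frac [ 0.1272 -0.8344  0.0047] yaw deg -83.6 frac -2.7867 q [ 0.65  0.82 -0.49  1.62  0.49  0.83  0.13]
```

View pics/w2.png

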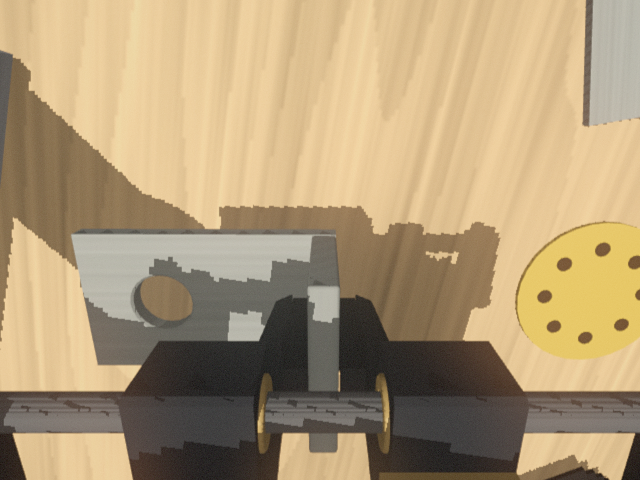

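Call:
arm_command(
  series="0.03 -0.13 0 -0.25 0; 0.06 -0.26 0 -0.5 0; 0.09 -0.4 0 -0.75 0; 0.11 -0.54 0 -1 0; 0.12 -0.68 0 -1 0; 0.127 -0.8 0 -1 0; 0.127 -0.834 0 -1 0; 0.127 -0.834 0 -1 0",
)

```text
t: 6.12
position: [0.553, 0.0599, 0.1622]
eef_rot: [0.0, 0.939, 0.344, -0.001]
ft_force: [0.8, 0.1, -3.5]
finger_gap: 0.0097
```

Call:
arm_command(
  series="0 0 0 -0.3 0; 0 0 0 -0.6 0; 0 0 0 -0.9 0; 0 0 0 -1 0; 0 0 0 -1 0",
)

```text
t: 6.75
position: [0.5537, 0.0566, 0.1622]
eef_rot: [0.0, 0.82, 0.572, -0.001]
ft_force: [0.0, 0.5, -3.2]
finger_gap: 0.0097
```

Call:
arm_command(
  series="0 0 0 -0.3 0; 0 0 0 -0.6 0; 0 0 0 -0.78 0; 0 0 0 -0.78 0; 0 0 0 -0.78 0; 0 0 0 -0.78 0",
)

```text
t: 7.5
position: [0.5538, 0.0594, 0.1631]
eef_rot: [0.0, 0.686, 0.728, -0.0]
ft_force: [0.4, 1.6, -3.8]
finger_gap: 0.0099
```

```bash
python3 -c "
from h import *
cap('wrist','w3');cap('top','t3');cap('side','s3')
plan(.5524,.060,.16,93.7)"
```

```text
now [0.5537 0.0597 0.1631] ang 93.48 tilt [ 0.0001 -0.0003] gap 0.009585956309463057 t 7.65 F [-0.5 -0.3 -3.7]
shift frac [ 0.001  -0.0033  0.0079] yaw deg -0.22 frac -0.0074 q [ 0.27  0.82 -0.82  1.83  0.79  0.85  0.69]
```

View pics/w3.png

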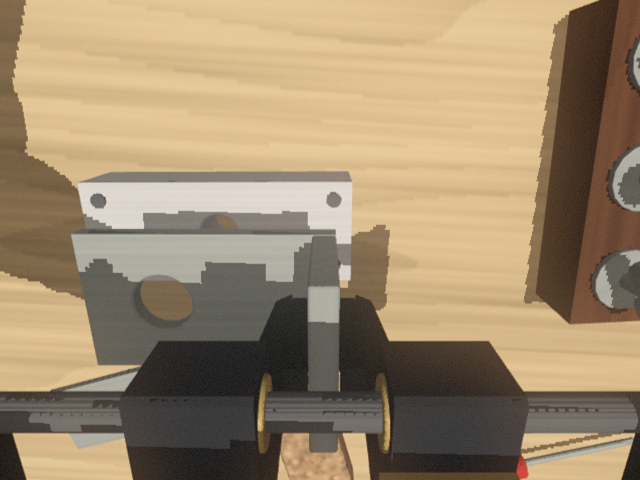

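View pics/s3.png

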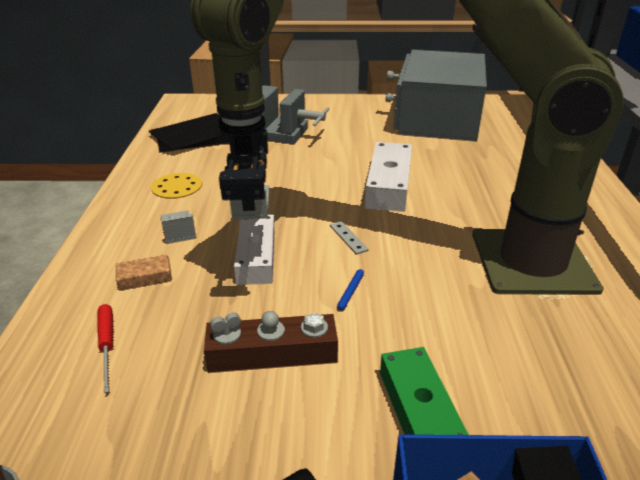

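```bash
python3 - <<'E'
from h import *
im,d,K,T=load('w3','wrist')
cv2.imwrite('pics/c3.png',cv2.resize(im[165:375,60:360,::-1],(800,560),interpolation=cv2.INTER_CUBIC))
E
```

```text
(no output)
```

View pics/c3.png

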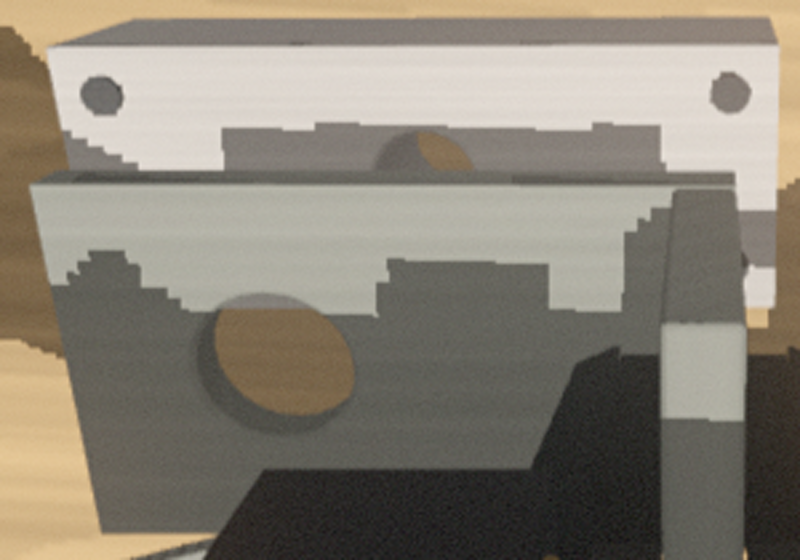

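```bash
python3 - <<'E'
from h import *
im,d,K,T=load('w3','wrist'); z=np.load('pics/w3.npz')
f=lambda u,v,h:onz(K,T,(u/2.667+60,v/2.667+165),h)
A,B,C=f(48,47,.044),f(778,44,.044),f(775,307,.044)
print('corners',A.round(4),B.round(4),C.round(4),'len',np.linalg.norm(A-B),np.linalg.norm(B-C))
print('ang',np.degrees(np.arctan2(*(B-A)[1::-1]))); 
e=(B-A)/np.linalg.norm(B-A); n=np.array([e[1],-e[0],0]); print('rail centre',((A+B)/2+.035*n).round(4))
h0=f(424,131,.044); print('rim -x point',h0.round(4),'centre',(h0+.013*n).round(4))
zt=.1631-.015; print('foot-top z',dep(K,T,d,(120,300)),dep(K,T,d,(200,260)),dep(K,T,d,(230,300)))
H=f(276.5,363.5,zt); p=z['p']; print('held hole',H.round(4),'rel',(H-p).round(4))
c=[f(197,360,zt),f(356,360,zt),f(285,293,zt),f(285,434,zt)]; print(np.linalg.norm(c[0]-c[1]),np.linalg.norm(c[2]-c[3]))
E1=f(30,184,zt);E2=f(105,532,zt);E3=f(735,184,zt);print('foot corners',E1.round(4),E2.round(4),E3.round(4),np.degrees(np.arctan2(*(E3-E1)[1::-1])),np.linalg.norm(E1-E2),np.linalg.norm(E3-E1))
print(((E1+E2)/2+.034*e).round(4))
v,u=np.mgrid[170:300,60:360]; P=np.linalg.inv(K)@np.stack([u.ravel(),v.ravel(),np.ones(u.size)])
P=(T[:3,:3]@(P*d[170:300,60:360].ravel())).T+T[:3,3]
Q=P[(P[:,2]>.04)&(P[:,2]<.048)];print(np.median(Q[:,2]),len(Q))
E
```

```text
corners [ 0.5309 -0.1016  0.044 ] [0.5194 0.0767 0.044 ] [0.5894 0.0817 0.044 ] len 0.17862900202925217 0.07025045268194863
ang 93.6931302392665
rail centre [ 0.5601 -0.0102  0.044 ]
rim -x point [ 0.5467 -0.0102  0.044 ] centre [ 0.5596 -0.0093  0.044 ]
foot-top z [ 0.55882573 -0.0288358   0.14712382] [0.53780139 0.00684884 0.14711966] [0.55647391 0.01908556 0.14607813]
held hole [ 0.5578 -0.0094  0.1481] rel [ 0.004  -0.0687 -0.015 ]
0.025986496544238256 0.02586465171317905
foot corners [ 0.529  -0.0454  0.1481] [ 0.5922 -0.0411  0.1481] [0.5225 0.0634 0.1481] 93.45310002231054 0.06331086496603218 0.10902309291530218
[ 0.5584 -0.0093  0.1481]
0.04346999149790454 13156
```

Call:
arm_command(
  series="0 0 0.06 -0.007 0; 0 0 0.14 -0.007 0; 0 0 0.2 -0.007 0; 0 0 0.22 -0.007 0; 0 0 0.222 -0.007 0; 0 0 0.222 -0.007 0",
)

```text
t: 8.4
position: [0.5544, 0.06, 0.0752]
eef_rot: [0.0, 0.684, 0.73, 0.001]
ft_force: [-0.2, 0.8, -4.2]
finger_gap: 0.01
```

```bash
python3 - <<'E'
from h import *
cap('wrist','w4');cap('top','t4');cap('side','s4')
plan(.5537,.060,.067,93.7)
a=cv2.imread('pics/w4.png')[200:380,60:380];cv2.imwrite('pics/c4.png',cv2.resize(a,(800,450),interpolation=cv2.INTER_CUBIC))
a=cv2.imread('pics/t4.png')[150:220,290:410];b=cv2.imread('pics/s4.png')[200:290,200:320]
cv2.imwrite('pics/d4.png',np.hstack([cv2.resize(a,(400,300),interpolation=cv2.INTER_CUBIC),cv2.resize(b,(400,300),interpolation=cv2.INTER_CUBIC)]))
E
```

```text
now [0.5543 0.0598 0.0751] ang 93.69 tilt [0.0015 0.0002] gap 0.009743066454095914 t 8.55 F [ 0.3  0.  -3.2]
shift frac [ 0.0006 -0.0015  0.0203] yaw deg -0.01 frac -0.0002 q [ 0.21  0.94 -0.71  1.88  0.95  0.7   0.56]
```

View pics/c4.png

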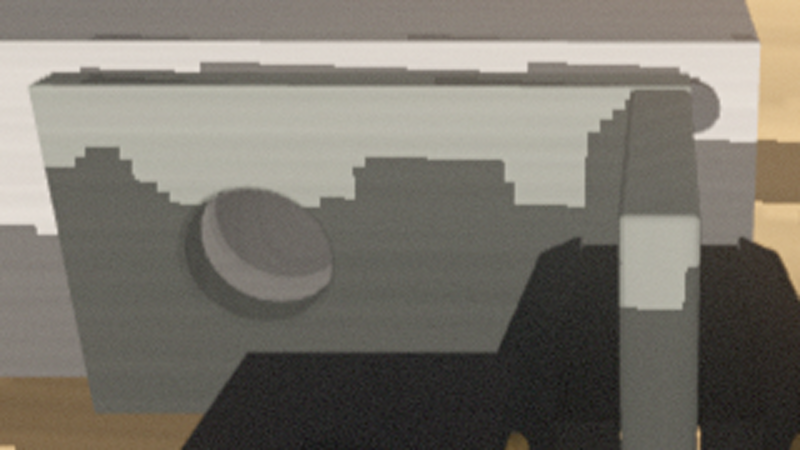

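View pics/d4.png

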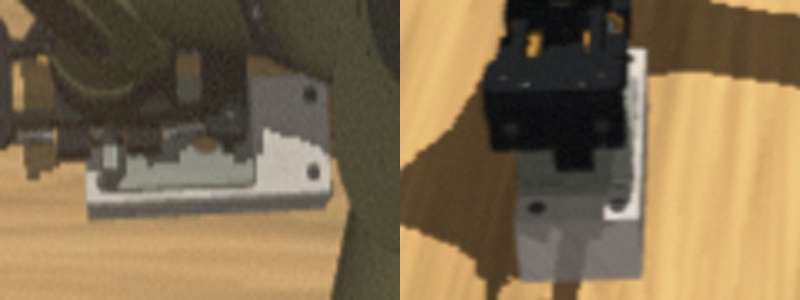

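```bash
python3 - <<'E'
from h import *
im,d,K,T=load('w4','wrist')
a=im[265:335,125:205,::-1].astype(float);a=np.clip((a-40)*1.6,0,255).astype(np.uint8);cv2.imwrite('pics/e4.png',cv2.resize(a,None,fx=8,fy=8,interpolation=cv2.INTER_CUBIC))
f=lambda u,v,h:onz(K,T,(u/2.5+60,v/2.5+200),h)
print(T[:3,3])
A=f(0,41,.044);B=f(758,41,.044);print('rail edge',A.round(4),B.round(4))
zt=.0601
E1=f(30,86,zt);E3=f(690,88,zt);print('foot edge',E1.round(4),E3.round(4))
for P in(E1,E3):
    e=(B-A)/np.linalg.norm(B-A); print('gap -x',np.dot(P-A,[e[1],-e[0],0]))
print('hole',f(258.5,253,zt).round(4),'pred',.5543+.0046,.0598-.0709)
C=B-.09*e+.035*np.array([e[1],-e[0],0]); print('rail c',C.round(4),np.degrees(np.arctan2(e[1],e[0])))
E
```

```text
[0.4713393  0.05527794 0.22054103]
rail edge [ 0.5281 -0.0589  0.044 ] [0.5193 0.0765 0.044 ]
foot edge [ 0.5304 -0.0446  0.0601] [0.5236 0.0641 0.0601]
gap -x 0.0032110106259899975
gap -x 0.003565064940612571
hole [ 0.5588 -0.0088  0.0601] pred 0.5589000000000001 -0.011100000000000006
rail c [ 0.56  -0.011  0.044] 93.7314086383777
```

View pics/e4.png

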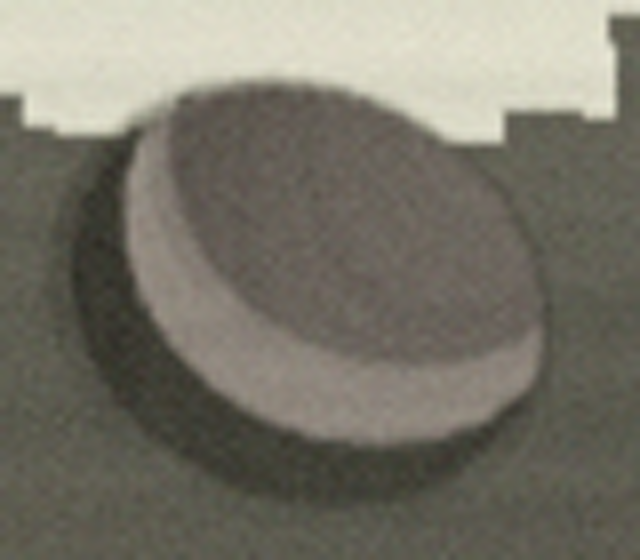

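```bash
cat >> h.py <<'E'
from scipy.optimize import least_squares
def circ(P,r):
    P=np.array(P)[:,:2]; s=least_squares(lambda c:np.linalg.norm(P-c,axis=1)-r,P.mean(0)+[-.01,.0]); return s.x.round(4),(s.fun*1e3).round(2)
E
python3 - <<'E'
from h import *
im,d,K,T=load('w4','wrist')
f=lambda u,v,h:onz(K,T,((u+.5)/8-.5+125,(v+.5)/8-.5+265),h)
print('rail',circ([f(*p,.044) for p in((172,150),(205,230),(250,290),(300,330),(360,355),(420,362),(480,354),(530,335))],.013))
print('foot under',circ([f(*p,.0521) for p in((128,200),(160,310),(210,375),(270,420),(330,440),(400,440),(470,425))],.013))
print('foot top',circ([f(*p,.0601) for p in((72,260),(100,360),(160,430),(240,482),(330,502),(420,485),(280,82),(540,270),(500,200),(400,115))],.013))
E
```

```text
rail (array([ 0.5588, -0.0095]), array([ 0.31, -0.25, -0.17,  0.05,  0.13,  0.05, -0.02,  0.03]))
foot under (array([ 0.5596, -0.009 ]), array([ 0.06, -0.26, -0.09,  0.25,  0.23, -0.15, -0.14]))
foot top (array([ 0.5589, -0.0089]), array([-0.2 , -0.38, -0.54, -0.27, -0.14, -0.32, -0.33, -0.15, -0.58,
       -0.59]))
```

Call:
arm_command(
  series="0 0 0.008 0 0; 0 0 0.014 0 0; 0 0 0.018 0 0; 0 0 0.02 0 0; 0 0 0.02 0 0",
)

```text
t: 9.18
position: [0.5537, 0.0597, 0.067]
eef_rot: [0.0, 0.684, 0.73, -0.0]
ft_force: [-2.1, -1.4, 5.7]
finger_gap: 0.0097
```

Call:
arm_command(
  series="0 0 0 0 30; 0 0 0 0 60; 0 0 0 0 60; 0 0 0 0 60",
)

```text
t: 9.68
position: [0.5538, 0.0597, 0.0663]
eef_rot: [0.0, 0.684, 0.73, 0.0]
ft_force: [0.6, 0.2, -0.5]
finger_gap: 0.0478
```

Call:
arm_command(
  series="0 0 -0.04 0 60; 0 0 -0.12 0 60; 0 0 -0.25 0 60; 0 0 -0.33 0 60; 0 0 -0.33 0 60",
)

```text
t: 10.3
position: [0.5552, 0.0606, 0.2017]
eef_rot: [0.002, 0.684, 0.73, 0.003]
ft_force: [0.2, -0.2, -1.3]
finger_gap: 0.0599
```

```bash
python3 - <<'E'
from h import *
cap('wrist','w5')
plan(.5715,.268,.2,90)
E
```

```text
now [0.5542 0.0598 0.1998] ang 93.7 tilt [0.0027 0.0002] gap 0.06043518242476164 t 10.35 F [-0.2  0.1 -0.5]
shift frac [ 5.166e-01  7.670e-02 -2.000e-04] yaw deg 3.7 frac 0.1235 q [ 0.29  0.78 -0.86  1.8   0.73  0.92  0.74]
```

View pics/w5.png

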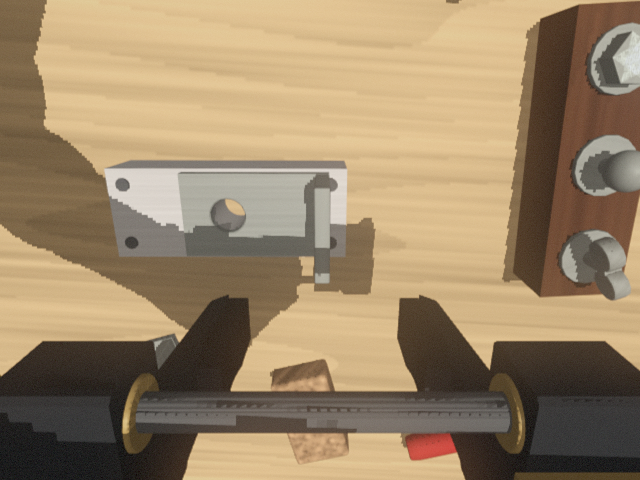

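Call:
arm_command(
  series="0.15 0.02 -0.03 0 60; 0.3 0.04 -0.06 0 60; 0.42 0.06 -0.06 0 60; 0.517 0.077 -0.06 0.12 60; 0.517 0.077 -0.06 0.12 60; 0.517 0.077 -0.06 0.12 60; 0.517 0.077 -0.06 0.12 60",
)

```text
t: 11.22
position: [0.5713, 0.2659, 0.2216]
eef_rot: [0.0, 0.707, 0.707, -0.001]
ft_force: [-1.2, -0.2, -0.2]
finger_gap: 0.0602
```

```bash
python3 - <<'E'
from h import *
cap('wrist','w6')
plan(.5715,.268,.2,90)
E
```

```text
now [0.5714 0.2661 0.2218] ang 90.0 tilt [-0.0005 -0.0016] gap 0.06039403593289837 t 11.275 F [ 0.   0.4 -0.7]
shift frac [0.0049 0.0003 0.0546] yaw deg -0.0 frac -0.0 q [-0.09  0.83 -0.82  1.55  0.66  1.07  0.49]
```

View pics/w6.png

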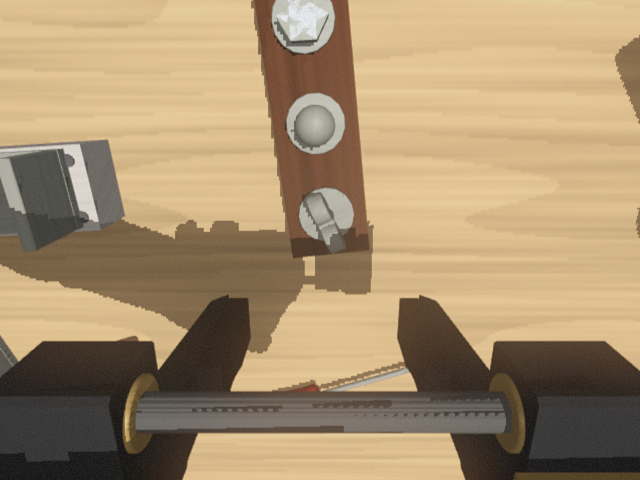

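```bash
python3 - <<'E'
from h import *
im,d,K,T=load('w6','wrist')
a=im[180:260,280:380,::-1];cv2.imwrite('pics/e6.png',cv2.resize(a,None,fx=8,fy=8,interpolation=cv2.INTER_CUBIC)[:600])
v,u=np.mgrid[180:260,290:365]; P=np.linalg.inv(K)@np.stack([u.ravel(),v.ravel(),np.ones(u.size)])
P=(T[:3,:3]@(P*d[180:260,290:365].ravel())).T+T[:3,3]
Q=P[P[:,2]>.07];print(len(Q),Q.max(0),cv2.minAreaRect(Q[:,:2].astype(np.float32)))
for lo,hi in((.07,.08),(.08,.086),(.084,.1)):
    q=Q[(Q[:,2]>lo)&(Q[:,2]<hi)]
    if len(q)>10: print(lo,len(q),q.mean(0).round(4),cv2.minAreaRect(q[:,:2].astype(np.float32)))
Q=P[(P[:,2]>.052)&(P[:,2]<.058)];print('collar',np.median(Q[:,2]),cv2.minEnclosingCircle(Q[:,:2].astype(np.float32)))
Q=P[(P[:,2]>.045)&(P[:,2]<.052)];print('block top',np.median(Q[:,2]))
E
```

```text
1165 [0.5950057  0.28297616 0.36711195] ((0.5428366661071777, 0.2637186348438263), (0.10647237300872803, 0.023187974467873573), 8.997060775756836)
0.07 122 [0.5651 0.2686 0.0763] ((0.5723006725311279, 0.26818251609802246), (0.045166827738285065, 0.011719517409801483), 24.94629669189453)
0.08 449 [0.5703 0.2678 0.0835] ((0.5733594298362732, 0.2684149444103241), (0.045717496424913406, 0.012161705642938614), 25.47654914855957)
0.084 775 [0.5726 0.2684 0.0869] ((0.5737378001213074, 0.26862359046936035), (0.042437680065631866, 0.012014069594442844), 24.890439987182617)
collar 0.05446853286731951 ((0.5734300017356873, 0.26847735047340393), 0.022019466385245323)
block top 0.04950675241342631
```

View pics/e6.png

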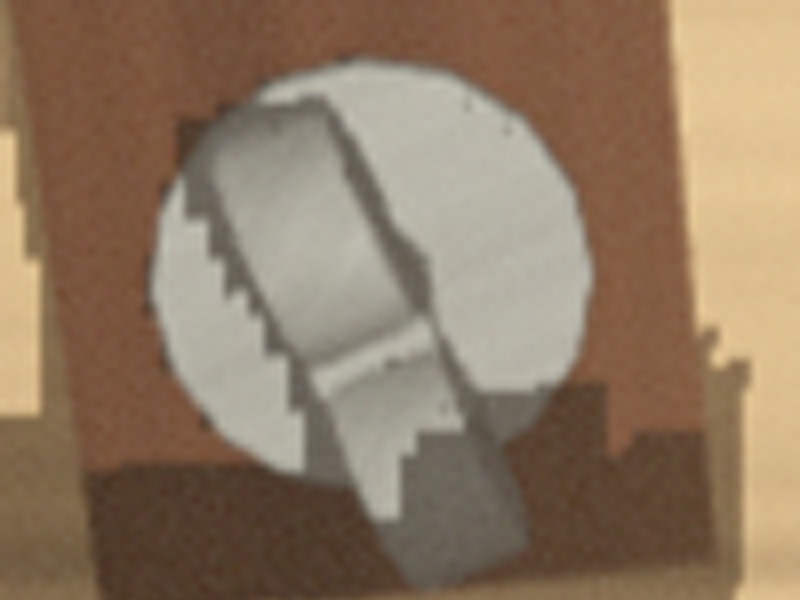

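```bash
python3 - <<'E'
from h import *
plan(.573,.2683,.060,115)
E
```

```text
now [0.5714 0.2661 0.2218] ang 90.0 tilt [-0.0005 -0.0016] gap 0.06039403593289837 t 11.275 F [ 0.   0.4 -0.7]
shift frac [0.0062 0.0042 0.4046] yaw deg -25.0 frac -0.8333 q [-0.09  0.83 -0.82  1.55  0.66  1.07  0.49]
```

Call:
arm_command(
  series="0.006 0.004 0.08 -0.3 60; 0.006 0.004 0.2 -0.6 60; 0.006 0.004 0.26 -0.833 60; 0.006 0.004 0.3 -0.833 60; 0.006 0.004 0.36 -0.833 60; 0.006 0.004 0.39 -0.833 60; 0.006 0.004 0.403 -0.833 60; 0.006 0.004 0.403 -0.833 60; 0.006 0.004 0.403 -0.833 60",
)

```text
t: 12.4
position: [0.5731, 0.2709, 0.0619]
eef_rot: [0.0, 0.537, 0.844, 0.001]
ft_force: [0.3, 0.9, 1.0]
finger_gap: 0.0599
```

Call:
arm_command(
  series="0 0 0 0 40; 0 0 0 0 0; 0 0 0 0 0; 0 0 0 0 0; 0 0 0 0 0; 0 0 0 0 0; 0 0 0 0 0; 0 0 0 0 0",
)

```text
t: 13.4
position: [0.5728, 0.2703, 0.0611]
eef_rot: [0.0, 0.537, 0.844, -0.0]
ft_force: [0.4, -0.0, 0.0]
finger_gap: 0.0121
```

```bash
python3 - <<'E'
from h import *
plan(.573,.2683,.160,115)
E
```

```text
now [0.5728 0.2703 0.0611] ang 115.09 tilt [ 0.0001 -0.0003] gap 0.012149565761395975 t 13.4 F [ 0.4 -0.   0. ]
shift frac [-0.0049 -0.0016 -0.2473] yaw deg 0.09 frac 0.003 q [-0.11  1.05 -0.79  1.64  0.94  0.87  0.71]
```

Call:
arm_command(
  series="0 0 -0.05 0 0; 0 0 -0.15 0 0; 0 0 -0.28 0 0; 0 0 -0.37 0 0; 0 0 -0.37 0 0; 0 0 -0.37 0 0",
)

```text
t: 14.15
position: [0.5723, 0.27, 0.2088]
eef_rot: [0.0, 0.536, 0.844, -0.001]
ft_force: [-0.2, -0.3, -0.3]
finger_gap: 0.0111
```

```bash
python3 - <<'E'
from h import *
cap('wrist','w7');cap('side','s7')
plan(.558,-.011,.21,93.7)
a=cv2.imread('pics/s7.png')[200:380,150:390];b=cv2.imread('pics/w7.png')
cv2.imwrite('pics/e7.png',np.hstack([cv2.resize(a,(400,300)),cv2.resize(b,(400,300))]))
E
```

```text
now [0.572  0.2697 0.2078] ang 115.12 tilt [-0.002  -0.0017] gap 0.011655373196375418 t 14.25 F [ 0.5 -0.6 -1.3]
shift frac [-0.6205 -0.3296 -0.0043] yaw deg 21.42 frac 0.7139 q [-0.06  0.88 -0.91  1.55  0.75  1.1   0.86]
```

View pics/e7.png

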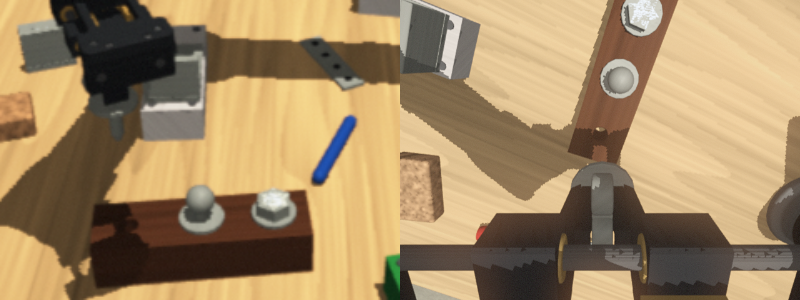

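Call:
arm_command(
  series="-0.12 -0.06 0 0.1 0; -0.25 -0.13 0 0.3 0; -0.38 -0.2 0 0.5 0; -0.5 -0.27 0 0.714 0; -0.62 -0.33 0 0.714 0; -0.62 -0.33 0 0.714 0; -0.62 -0.33 0 0.714 0; -0.62 -0.33 0 0.714 0",
)

```text
t: 15.25
position: [0.5582, -0.0081, 0.209]
eef_rot: [-0.001, 0.683, 0.73, 0.0]
ft_force: [-0.5, 0.1, -0.5]
finger_gap: 0.0121
```

```bash
python3 - <<'E'
from h import *
cap('wrist','w8');cap('side','s8');cap('top','t8')
plan(.5584,-.0112,.118,93.7)
E
```

```text
now [ 0.5583 -0.0087  0.2091] ang 93.8 tilt [-0.      0.0005] gap 0.011863271832968857 t 15.4 F [-0.2  0.1 -1.6]
shift frac [-6.300e-03 -2.000e-04  2.278e-01] yaw deg 0.1 frac 0.0035 q [ 0.43  0.77 -0.87  1.78  0.72  0.94  0.88]
```

View pics/w8.png

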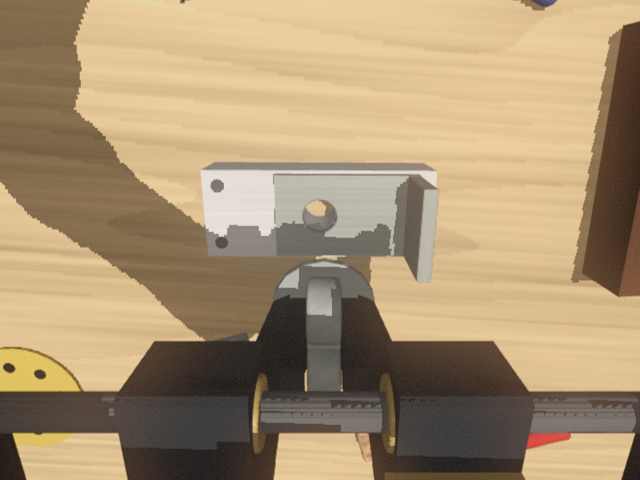

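View pics/s8.png

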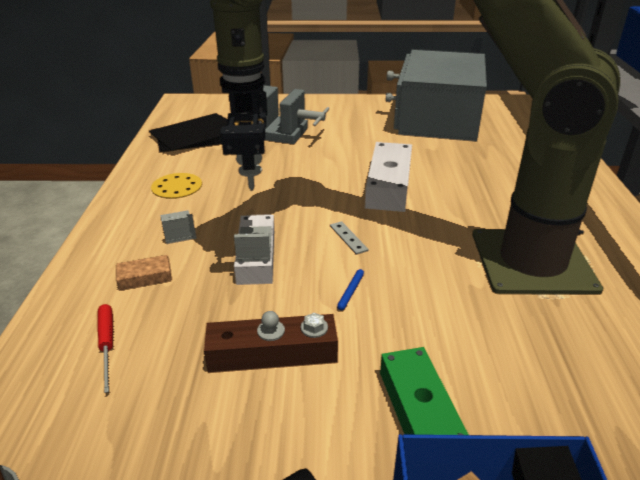

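```bash
python3 - <<'E'
from h import *
im,d,K,T=load('w8','wrist')
cv2.imwrite('pics/e8.png',cv2.resize(im[160:320,200:440,::-1],(780,520),interpolation=cv2.INTER_CUBIC))
print('hole',onz(K,T,(319.5,215),.052).round(4))
z=.2091-.0061
print('collar',circ([onz(K,T,p,z) for p in((274,290),(285,273),(305,262),(324,259),(345,262),(363,275),(373,292))],.022))
E
```

```text
hole [ 0.558  -0.0099  0.052 ]
collar (array([ 0.5226, -0.009 ]), array([11.01,  2.22, -6.44, -9.91, -6.44,  2.41, 11.04]))
```

View pics/e8.png

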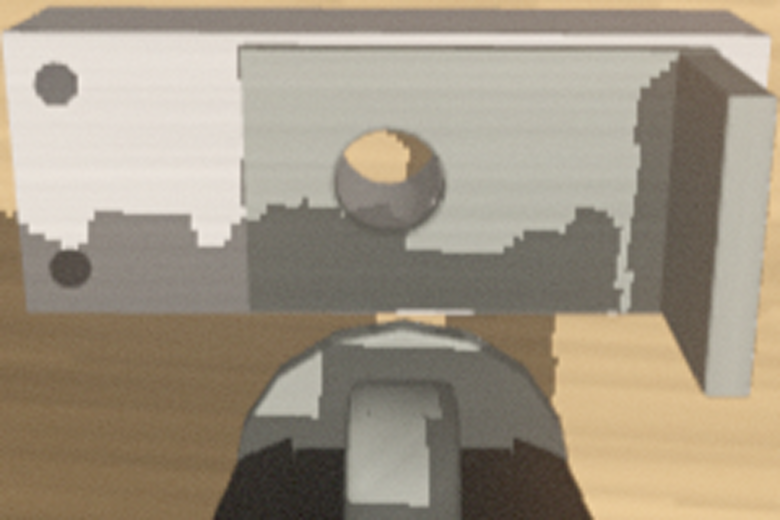

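```bash
python3 - <<'E'
from h import *
im,d,K,T=load('w8','wrist')
z=.2091-.0061
P=np.array([onz(K,T,p,z) for p in((274.5,297),(285,276.5),(302,264),(324,260),(345,264),(362,276),(374,297))])[:,:2]
s=least_squares(lambda c:np.linalg.norm(P-c[:2],axis=1)-.022,[.57,-.009]);print(s.x,s.fun*1e3)
K2,T2=cam('side');o=onz(K2,T2,(251,189),.158);print('tip side at z .158',o)
plan(.5584,-.0112,.118,93.7)
E
```

```text
[ 0.55735556 -0.00706936] [-0.82581368 -0.17066653  0.35734059  0.26447259  0.18406776 -0.33377096
 -0.63306851]
tip side at z .158 [ 0.55735379 -0.01272805  0.158     ]
now [ 0.5583 -0.0087  0.2091] ang 93.8 tilt [-0.      0.0005] gap 0.011863271832968857 t 15.4 F [-0.2  0.1 -1.6]
shift frac [-6.300e-03 -2.000e-04  2.278e-01] yaw deg 0.1 frac 0.0035 q [ 0.43  0.77 -0.87  1.78  0.72  0.94  0.88]
```

Call:
arm_command(
  series="-0.006 0 0.08 0 0; -0.006 0 0.16 0 0; -0.006 0 0.22 0 0; -0.006 0 0.235 0 0; -0.006 0 0.235 0 0; -0.006 0 0.235 0 0",
)

```text
t: 16.15
position: [0.5593, -0.0121, 0.1162]
eef_rot: [0.001, 0.684, 0.729, 0.001]
ft_force: [0.7, -0.3, -0.0]
finger_gap: 0.0116
```

```bash
python3 - <<'E'
from h import *
cap('wrist','w9');cap('side','s9')
plan(.5584,-.0112,.063,93.7)
a=cv2.imread('pics/s9.png')[140:290,180:330];b=cv2.imread('pics/w9.png')
cv2.imwrite('pics/e9.png',np.hstack([cv2.resize(a,(400,400),interpolation=cv2.INTER_CUBIC),cv2.resize(b,(400,400))]))
E
```

```text
now [ 0.5591 -0.0124  0.1161] ang 93.67 tilt [0.0017 0.0001] gap 0.011607470984425437 t 16.25 F [ 0.1 -0.4 -0.5]
shift frac [ 0.003  -0.0018  0.1326] yaw deg -0.03 frac -0.0009 q [ 0.37  0.89 -0.77  1.85  0.88  0.78  0.75]
```

View pics/e9.png

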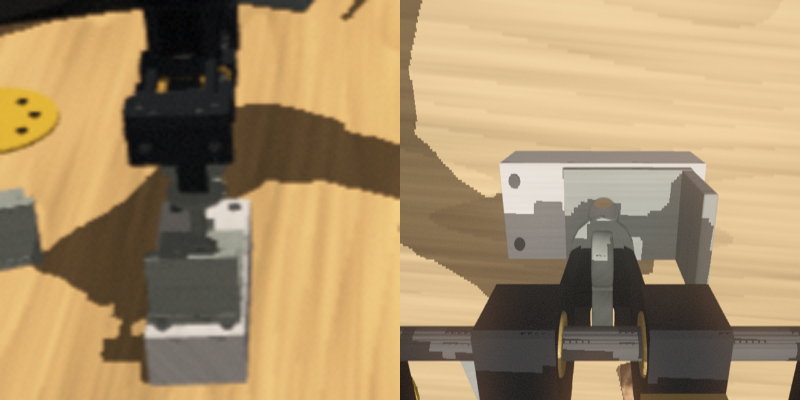

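Within a millimetre or so of the hole axis; I'll descend slowly with a small correction.

Call:
arm_command(
  series="0.003 -0.001 0.03 0 0; 0.003 -0.001 0.05 0 0; 0.003 -0.001 0.07 0 0; 0.003 -0.001 0.09 0 0; 0.003 -0.001 0.105 0 0; 0.003 -0.001 0.115 0 0; 0.003 -0.001 0.122 0 0; 0.003 -0.001 0.125 0 0; 0.003 -0.001 0.125 0 0",
)

```text
t: 17.38
position: [0.5581, -0.0114, 0.0652]
eef_rot: [0.0, 0.684, 0.729, 0.0]
ft_force: [-0.3, -0.3, -0.9]
finger_gap: 0.0117
```

Call:
arm_command(
  series="0 0 0.003 0 0; 0 0 0.005 0 0; 0 0 0.006 0 0; 0 0 0.006 0 0",
)

```text
t: 17.88
position: [0.5581, -0.0114, 0.063]
eef_rot: [0.0, 0.684, 0.729, 0.0]
ft_force: [-1.0, -0.6, 3.1]
finger_gap: 0.0119
```

Call:
arm_command(
  series="0 0 0 0 20; 0 0 0 0 40; 0 0 0 0 50; 0 0 0 0 50; 0 0 0 0 50",
)

```text
t: 18.5
position: [0.558, -0.0113, 0.0627]
eef_rot: [-0.0, 0.684, 0.729, -0.0]
ft_force: [0.4, 0.7, 0.3]
finger_gap: 0.0503
```

Call:
arm_command(
  series="0 0 -0.03 0 50; 0 0 -0.1 0 50; 0 0 -0.22 0 50; 0 0 -0.36 0 50; 0 0 -0.4 0 50; 0 0 -0.4 0 50",
)

```text
t: 19.25
position: [0.5584, -0.0114, 0.2238]
eef_rot: [0.001, 0.684, 0.729, 0.001]
ft_force: [-0.1, -0.9, -0.7]
finger_gap: 0.0501
```

```bash
python3 - <<'E'
from h import *
cap('wrist','w10');cap('side','s10');cap('top','t10')
plan(.5584,-.0112,.063,93.7)
a=cv2.imread('pics/s10.png')[180:300,200:320];b=cv2.imread('pics/w10.png')[140:290,200:440]
cv2.imwrite('pics/e10.png',np.hstack([cv2.resize(a,(320,320),interpolation=cv2.INTER_CUBIC),cv2.resize(b,(480,320),interpolation=cv2.INTER_CUBIC)]))
im,d,K,T=load('w10','wrist')
v,u=np.mgrid[140:300,190:450]; P=np.linalg.inv(K)@np.stack([u.ravel(),v.ravel(),np.ones(u.size)])
P=(T[:3,:3]@(P*d[140:300,190:450].ravel())).T+T[:3,3]
c=np.array([.5584,-.0105]); r=np.linalg.norm(P[:,:2]-c,axis=1)
Q=P[(r<.024)&(P[:,2]>.0535)&(P[:,2]<.061)];print('collar z',np.median(Q[:,2]),cv2.minEnclosingCircle(Q[:,:2].astype(np.float32)))
Q=P[(r<.028)&(P[:,2]>.07)&(P[:,2]<.12)];print('wing',Q[:,2].max(),len(Q),cv2.minAreaRect(Q[:,:2].astype(np.float32)))
Q=P[(r>.026)&(r<.04)&(P[:,2]>.049)&(P[:,2]<.056)];print('foot',np.median(Q[:,2]))
Q=P[(r<.125)&(P[:,2]>.038)&(P[:,2]<.048)];print('rail',np.median(Q[:,2]))
E
```

```text
now [ 0.557  -0.0119  0.2211] ang 93.68 tilt [-0.0031 -0.0008] gap 0.05000451086764863 t 19.4 F [-0.5  0.1 -0.3]
shift frac [0.0018 0.0049 0.3953] yaw deg -0.02 frac -0.0006 q [ 0.44  0.75 -0.88  1.77  0.7   0.97  0.9 ]
collar z 0.05651451169652527 ((0.5579879879951477, -0.009778227657079697), 0.022503256797790527)
wing 0.0920722026027267 1028 ((0.5567932724952698, -0.01025204174220562), (0.045863181352615356, 0.011555492877960205), 3.474172353744507)
foot 0.05151175196075086
rail 0.043518225356113466
```

View pics/e10.png

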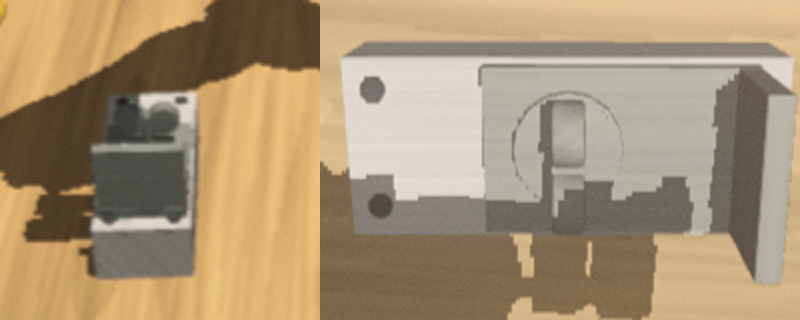

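```bash
python3 -c "
from h import *
print(robot.finish_job())"
```

```text
the job is handed in; nothing more can be done
None
```

I fitted the holed L-bracket to the smaller silver rail, then took the winged thumbscrew from the screw block and put it down through both holes. I let go, raised the arm clear and handed the job in at about 19.4 s; the hand-in gives no verdict.

**Last checks**
- **Bracket:** its top measured 8.0 mm above the rail top, which fits an 8 mm foot lying flat. It runs along the rail, and just before I lowered it the two holes lined up to within about 1 mm.
- **Thumbscrew:** the collar top measured 5.0 mm above the foot, which fits the 5 mm collar resting on it. The highest wing reading was 40.6 mm above the foot, against 39 mm nominal.
- **Forces:** the highest wrist force in the readings was about 6 N, when the bracket touched down on the rail.

**Disagreement:** the wrist camera's positions differed from the fixed cameras and the arm's own pose by about 1 to 3 mm. I therefore relied on measurements made relative to the parts themselves. No check failed.

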